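Fit a new odour filter to the compost caddy and snap its vent cap home

ROBOT

A 7-joint arm with a two-finger parallel gripper is mounted at the origin on the work surface. World frame = base frame: x ahead of the robot, y to its left, z up, the work surface at z = 0. Lengths are in m, angles in rad, forces in N, time in s.
With the tool pointing down it reaches from about 0.425 to 0.825 m from the base axis. Payload 3.6 kg.
Tool frame: the origin (TCP) lies at the very end of the fingers, on their centre line; the grasp point (between the pads) lies r.grasp_offset behind it (r.grasp_offset is the distance from the TCP to the grasp point, in m); z points along the fingers, y is the line along which they close (so a half turn about z gives the same grasp; the last joint's range is limited). The gripper opens to 85 mm and grips with 20 to 120 N. Pads are 22 mm wide; open, the fingers measure 114 mm over their backs; the gripper's body (76 mm by 85 mm) begins 54 mm behind the grasp point. The pads swing forward as they close: fully open they stand 13 mm farther back than shut.
Start: joints at [1.236, 0.615, -0.013, 1.423, 0.008, 1.103, -0.04], TCP at [0.197, -0.619, 0.231] pointing down, gripper open.
Joint ranges: [-3.12, 3.12], [-0.3, 2.06], [-1.34, 1.32], [0.26, 2.42], [-1.36, 4.5], [0.01, 1.98], [-2.84, 2.84]. Speed limits (rad/s): [2.79, 2.79, 3.14, 3.14, 3.14, 3.14, 3.14].

INTERFACE

Orientations are given as a 3x3 rotation matrix whose columns are the frame's x, y, z axes.
In Python, from bench import r gives the robot as it stands.
- The arm moves only by the shell command python3 -m jog 'ROWS' [FORCE]. ROWS is JSON, a list of rows, each a list of 3 entries, a list of its own where there are three numbers: the closure, from -1 (fully open) to 1 (shut), then the shift along the tool's x, y, z in m, then the turn, a rotation vector about the tool's x, y, z in rad. In form: [[claw, [dx, dy, dz], [wx, wy, wz]], ...]. A call has 1 to 10 rows; each row shifts and turns the commanded pose from where the row before left it, along the tool's axes as they then stand; what a row does not reach is not made up. A row lasts 1/12 s, in which the tool goes at most 41.7 mm and 7.16 degrees, less where a joint would pass 70% of its speed; a pose out of reach is approached as far as the arm can. A call is refused whole if a number of a shift passes 0.0417 or a number of a turn 0.125, either way. A call with a gripper value outside its range is refused whole. The fingers move at their own pace and stop on an object; FORCE is the grip in N (left out, the last holds). Time passes only in rows, so rows that do not move let the fingers close. It gives the time, the measured TCP pose, the force, the opening and the grip force at its end, in the units of the state.
- r.get_state(): the state, without advancing time (a new reading comes with each control period).
- r.grab_frame(name): name is "side" or "top"; returns a dict with "img" (420x560x3 uint8, red, green, blue), "fov_y" (degrees; the focal length in pixels is half the picture's height over the tangent of half this angle, whatever the lens; pixels are square), "cx", "cy" (the principal point, pixels), "dist" ([k1, k2, p1, p2, k3] as OpenCV has them; the pictures are not rectified), "world_from_camera" (4x4, takes a point from camera to world coordinates). Camera axes: x right, y down, z forward; pixel columns grow to the right and rows downward; lengths in m; the calibration is good to about 2 mm. A picture is of the moment at which its call begins. There is no depth.
- r.close_job(): hands the job in; it is judged then, once.
Trained networks look in a picture, given as the dict that the camera call returned (one of the last four; its "shot" number tells which), for a name from the list of things; names that differ only in an ending like _2 or _b are one class to them, and where a whole thing is asked for, a point or a joint stands for the part that bears it (a point fixed in the world has none). Each returns a list of dicts, best first, with "p" (0 to 1); they miss things now and then, are a little off and sometimes report something else, mostly with a low value. They report only what shows in the picture. A call takes as long as a camera call.
- r.find_in(picture, query): "position" ([row, column] as shares, 0 to 1, of the picture: columns of its width, rows of its height, amid what is visible of it).
The state is a dict: "time_s": time; "joint_positions": joint angles; "joint_vel": joint speeds; "tau": joint torques, N m; "position": TCP position; "ee_rot": TCP orientation; "force": force on the tool from outside, world axes, zero at the start; "wrist_torque": the same for the moment, N m; "width": opening from 0.0 (shut) to 1.0 (fully open); "grasp_force": force on a finger pad.
Only numpy, scipy, OpenCV 4.12 (cv2) and the standard library are available. Lean on these libraries where they do the work, as an engineer would, in place of code of your own. Each camera call takes 0.05 s, during which the arm holds its last target. There are 200 camera calls.

TASK

Change the odour filter of the compost caddy: lay the thin steel screen flat over the stud on the caddy's lid and let it go, lay the thick carbon disc flat on top of it the same way, then set the vent cap on the stud and press it down until it clicks, and press on past the click until it sits home on the filter. Finish holding: your hand stays on the cap, bearing down on it firmly, and does not let go. Leave the mug, the soap bottle and the jam jar where they are.

Things in the scene. Friction and masses are not known exactly. Their poses are not given: they have to be found in the camera images.
- caddy: Round compost caddy, a brushed steel pail 180 mm across with a white plastic lid 184 mm across whose flat top is 152 mm above the counter; it stands firm (does not shift). Origin: centre of its underside on the counter, z up. A thin wire bail handle hangs down on its +x side and a lift tab, 20 mm deep, sticks out of the lid on its -x side.
- seat (a point): Where the filter goes: middle of the top face of the filter seat, a round slotted white plate 74 mm across, 6 mm proud of the lid's top, so this point is 158 mm above the counter; z up. The snap stud rises from its centre.
- stud_tip (a point): Top of the fixed snap stud, 36.5 mm above the seat on the seat's axis: a split post of four springy grey prongs, 14 mm thick at the stem, its barbed head widest (about 21 mm) 24 mm above the seat and tapering from there up to the blunt tip. A cap pushed down past the barbs is caught by them.
- screen: Insect screen: a stiff flat perforated steel ring, 62 mm outside, 28 mm centre hole, 6 mm thick, about 40 g, lying on the counter. Origin: centre of its underside, z up; either face may go down. It drops loosely over the stud.
- carbon: Carbon filter: a rigid dark pressed-carbon ring, 62 mm outside, 28 mm centre hole, 12 mm thick, about 60 g, lying on the counter. Origin: centre of its underside, z up; either face may go down. It drops loosely over the stud.
- cap: Vent cap, white plastic, 45 g, lying knob up: slotted flange 76 mm across, 4 mm thick; hollow knob 36 mm across, top 23.5 mm above the underside. Origin: centre of underside, z up. Its 16 mm hole snaps onto the stud: underside meets the barbs 30 mm above the seat, force rises to 8 to 16 N at 24 mm, drops (click), the barbs pull it down; home is 18 mm, flat on the carbon (screen 6 + carbon 12).
- mug: White ceramic mug, 80 mm across, 92 mm tall. Bystander. Origin: centre of its underside.
- soap: White bottle of dish soap with a screw cap, 60 mm across, 190 mm tall. Bystander. Origin: centre of its underside.
- jar: Glass jam jar with a steel lid, 68 mm across, 85 mm tall. Bystander. Origin: centre of its underside.

How it is judged:
On the way, in this order (a step that is already met when the one before it is completed fails the run):
1. the screen lies flat on the seat around the stud, let go (horizontal distance between screen and seat below 0.007 m and z of screen in the frame of seat below 0.0025 m and angle between screen's own z axis and vertical below 0.1 rad and contact force between the fingers and screen below 0.1 N), for 0.2 s.
2. the carbon disc lies flat on the screen around the stud, let go (horizontal distance between carbon and seat below 0.007 m and z of carbon in the frame of seat between 0.004 and 0.0085 m and angle between carbon's own z axis and vertical below 0.1 rad and contact force between the fingers and carbon below 0.1 N), for 0.2 s.
3. the vent cap is past the click, home on the stack (horizontal distance between cap and seat below 0.003 m and z of cap in the frame of seat below 0.0195 m and angle between cap's own z axis and vertical below 0.07 rad), for 0.2 s.
At the end, for the whole second after the job is handed in: Screen on the seat, carbon on the screen, both within 7 mm of the stud's axis; cap within 3 mm of it, level within 4 degrees, underside at most 19.5 mm over the seat (home is 18); fingers still on the cap and the cap pressed onto the carbon with over 4 N all through the last second (all of step 3 and horizontal distance between each of screen, carbon and seat below 0.007 m and z of screen in the frame of seat below 0.0025 m and z of carbon in the frame of seat between 0.004 and 0.0085 m and z of cap in the frame of seat above 0.0155 m and contact force between the fingers and cap above 1 N and contact force between cap and carbon above 4 N and linear speed of cap below 0.02 m/s and angle between each of screen, carbon's own z axis and vertical below 0.1 rad); the arm keeps its last pose, push and grip.
It fails at once if the mug is knocked or moved (distance of mug from where it was at the start of the episode above 0.03 m or angle between mug's own z axis and vertical above 0.5 rad).
It fails at once if the soap bottle is knocked or moved (distance of soap from where it was at the start of the episode above 0.03 m or angle between soap's own z axis and vertical above 0.5 rad).
It fails at once if the jam jar is knocked or moved (distance of jar from where it was at the start of the episode above 0.03 m or angle between jar's own z axis and vertical above 0.5 rad).
It also fails if it takes over 70 s, if anything falls off the work surface, if the arm or the gripper's body presses on something with over 40 N, if the wrist force passes 120 N, or if a joint passes its speed limit or range.

## Working session

There is one attempt and no reset: what is moved stays moved. The work goes in short steps, Python scripts to look and compute and a shell command to move; the robot and the scene stay as the last step left them, time stands still between calls to the robot, and variables do not carry over. Pictures are saved under pics/ and viewed, at most 10 in all, crops included, and the job is handed in when it is done.

```bash
ls; mkdir -p pics; cat > h.py <<'E'
import numpy as np, cv2
from bench import r
def cam(f):
    h=f["img"].shape[0]; F=h/2/np.tan(np.radians(f["fov_y"]/2))
    return np.array([[F,0,f["cx"]],[0,F,f["cy"]],[0,0,1]]), np.array(f["dist"],float), np.array(f["world_from_camera"])
def px2w(f,u,v,z):
    K,d,T=cam(f); p=cv2.undistortPoints(np.array([[[u,v]]],float),K,d)[0,0]
    ray=T[:3,:3]@[p[0],p[1],1]; o=T[:3,3]
    return o+ray*(z-o[2])/ray[2]
def w2px(f,P):
    K,d,T=cam(f); R=T[:3,:3].T
    return cv2.projectPoints(np.atleast_2d(np.array(P,float)),cv2.Rodrigues(R)[0],-R@T[:3,3],K,d)[0][:,0]
def save(f,n): cv2.imwrite(f"pics/{n}.png",f["img"][:,:,::-1])
def st():
    s=r.get_state(); print("t",round(s["time_s"],2),"pos",np.round(s["position"],4),"F",np.round(s["force"],1),"w",round(s["width"],3),"g",round(s["grasp_force"],1)); return s
E
python3 - <<'E'
from h import *
np.set_printoptions(precision=3,suppress=True)
s=st(); print(s["ee_rot"], r.grasp_offset)
Z=dict(screen=.006,carbon=.012,cap=.0235,stud_tip=.1945,caddy=.152,seat=.158,mug=.092,soap=.19,jar=.085)
for c in ("top","side"):
    f=r.grab_frame(c); save(f,c+"0"); print(c,f["world_from_camera"],f["fov_y"],f["dist"])
    for k,z in Z.items():
        for d in r.find_in(f,k)[:2]:
            v,u=d["position"][0]*420,d["position"][1]*560
            print(k,round(d["p"],2),round(u),round(v),px2w(f,u,v,z))
E
```

```text
pics
t 0.0 pos [ 0.197 -0.619  0.23 ] F [ 0.2 -0.5 -0.1] w 1.0 g 0.0
[[ 0.953  0.303 -0.001]
 [ 0.303 -0.953  0.002]
 [-0.    -0.003 -1.   ]] 0.0187
top [[ 0.016 -0.997  0.076  0.545]
 [-1.    -0.016  0.003  0.012]
 [-0.002 -0.076 -0.997  0.955]
 [ 0.     0.     0.     1.   ]] 56.06275995334316 [-0.105  0.     0.     0.     0.   ]
screen 0.86 156 217 [0.598 0.315 0.006]
carbon 0.7 411 275 [ 0.469 -0.306  0.012]
cap 0.98 164 277 [0.455 0.285 0.023]
stud_tip 0.63 281 271 [0.489 0.008 0.195]
caddy 0.96 282 269 [0.489 0.005 0.152]
seat 0.87 278 272 [0.483 0.013 0.158]
mug 0.89 227 145 [0.757 0.134 0.092]
jar 0.92 423 193 [ 0.659 -0.31   0.085]
side [[ 0.891 -0.302  0.338  0.274]
 [-0.454 -0.599  0.659 -0.637]
 [ 0.003 -0.741 -0.671  0.761]
 [ 0.     0.     0.     1.   ]] 57.03753792949279 [-0.029  0.     0.     0.     0.   ]
screen 0.69 230 225 [0.514 0.092 0.006]
screen 0.46 232 175 [0.608 0.301 0.006]
carbon 0.75 286 361 [ 0.465 -0.324  0.012]
carbon 0.74 229 226 [0.508 0.083 0.012]
cap 0.91 186 191 [0.447 0.266 0.023]
stud_tip 0.84 227 228 [ 0.447 -0.095  0.195]
caddy 0.7 229 226 [ 0.465 -0.051  0.152]
seat 0.76 228 227 [ 0.46  -0.058  0.158]
mug 0.81 305 176 [0.752 0.096 0.092]
mug 0.71 284 359 [ 0.444 -0.353  0.092]
soap 0.95 353 244 [ 0.654 -0.245  0.19 ]
jar 0.8 366 310 [ 0.642 -0.333  0.085]
```

View pics/top0.png

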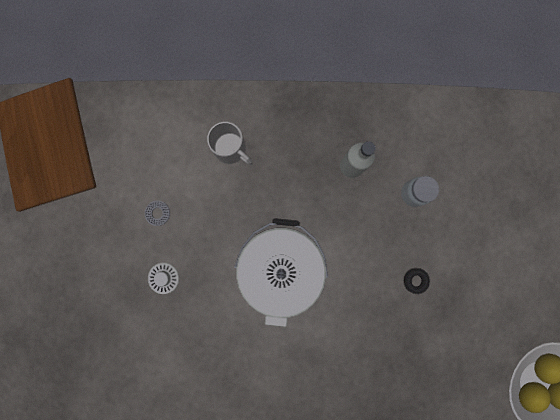

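View pics/side0.png

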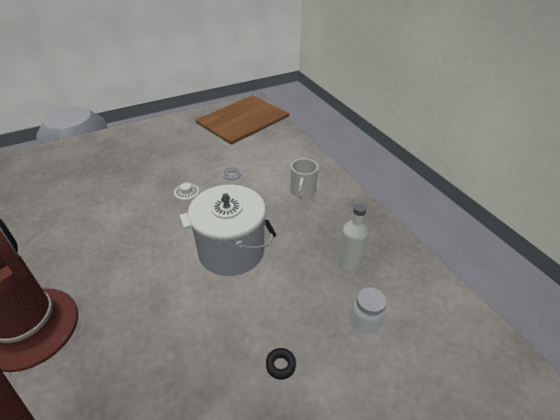

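The top view shows the screen at (157,212), cap (163,278), carbon (416,281) and the stud/seat near (281,272). The mug, soap and jar stand clear of the working area at the far side. I'll refine the centres by segmentation.

```bash
cat > seg.py <<'E'
from h import *
np.set_printoptions(precision=4,suppress=True)
def ell(mask,u0,v0,R):
    m=np.zeros_like(mask,np.uint8); y,x=np.ogrid[:420,:560]
    m[((x-u0)**2+(y-v0)**2<R*R)&mask]=255
    m=cv2.morphologyEx(m,cv2.MORPH_CLOSE,np.ones((3,3)))
    cs,_=cv2.findContours(m,cv2.RETR_EXTERNAL,cv2.CHAIN_APPROX_NONE)
    c=cv2.convexHull(max(cs,key=cv2.contourArea)); return cv2.fitEllipse(c)
def rep(f,n,e,z):
    (u,v),(a,b),_=e; K,_,T=cam(f); P=px2w(f,u,v,z); s=np.linalg.norm(P-T[:3,3])/K[0,0]
    print(n,"px %.1f %.1f"%(u,v),P,"dia mm %.1f %.1f"%(a*s*1e3,b*s*1e3)); return P
E
python3 - <<'E'
from seg import *
f=r.grab_frame("top"); g=f["img"].astype(int); L=g.sum(2)/3; bl=g[:,:,2]-g[:,:,0]
print("bl bg",np.median(bl), "L bg",np.median(L[200:350,180:220]), bl[205:220,150:164].max(1))
rep(f,"carbon",ell(L<45,416,281,20),.008)
rep(f,"cap",ell(L>120,163,278,22),.004)
rep(f,"lid",ell(L>140,281,272,46),.152)
rep(f,"seatdark",ell(L<130,281,272,20),.158)
rep(f,"screen",ell(bl>14,157,212,20),.006)
im=cv2.hconcat([cv2.resize(f["img"][v-20:v+20,u-20:u+20],(260,260),interpolation=cv2.INTER_CUBIC) for u,v in((157,212),(163,278),(281,272))])
cv2.imwrite("pics/crop1.png",im[:,:,::-1])
E
```

```text
bl bg -5.0 L bg 91.66666666666667 [10  9  9 10  8  7  7  9  8  9  9 12 11  9 10]
carbon px 416.2 280.5 [ 0.4549 -0.3197  0.008 ] dia mm 63.7 66.4
cap px 162.6 278.0 [0.4513 0.2933 0.004 ] dia mm 77.0 78.1
lid px 280.3 273.1 [0.481  0.0093 0.152 ] dia mm 178.0 178.7
seatdark px 280.7 272.8 [0.482  0.0087 0.158 ] dia mm 59.7 60.0Traceback (most recent call last):
  File "<stdin>", line 8, in <module>
  File "seg.py", line 8, in ell
    c=cv2.convexHull(max(cs,key=cv2.contourArea)); return cv2.fitEllipse(c)
                     ~~~^^^^^^^^^^^^^^^^^^^^^^^^
ValueError: max() iterable argument is empty
```

```bash
python3 - <<'E'
from seg import *
f=r.grab_frame("top"); g=f["img"].astype(int); bl=g[:,:,2]-g[:,:,0]
for t in (1,3,5): rep(f,"screen",ell(bl>t,157,212,18),.005)
E
python3 -m jog '[[-1,[0,0,-0.02],[0,0,0.1]],[-1,[0,0,-0.02],[0,0,0.1]],[-1,[0,0,-0.02],[0,0,0.107]],[-1,[0.02,-0.04,0],[0,0,0]],[-1,[0.02,-0.04,0],[0,0,0]],[-1,[0.02,-0.04,0],[0,0,0]],[-1,[0.02,-0.04,0],[0,0,0]],[-1,[0.02,-0.04,0],[0,0,0]],[-1,[0.02,-0.04,0],[0,0,0]],[-1,[0.02,-0.04,0],[0,0,0]]]' 30
python3 -m jog '[[-1,[0.02,-0.04,0],[0,0,0]],[-1,[0.02,-0.04,0],[0,0,0]],[-1,[0.02,-0.04,0],[0,0,0]],[-1,[0.02,-0.04,0],[0,0,0]],[-1,[0.02,-0.04,0],[0,0,0]],[-1,[0.01,-0.04,0],[0,0,0]],[-1,[0.01,-0.04,0],[0,0,0]],[-1,[0.01,-0.04,0],[0,0,0]],[-1,[0.01,-0.04,0],[0,0,0]],[-1,[0.01,-0.04,0],[0,0,0]]]'
python3 -c "
from seg import *
print(st()['ee_rot'],r.get_state()['joint_positions'])"
```

```text
screen px 156.8 212.8 [0.6091 0.3129 0.005 ] dia mm 62.7 64.1
screen px 156.9 212.9 [0.6089 0.3126 0.005 ] dia mm 61.7 63.1
screen px 156.8 212.9 [0.6088 0.3127 0.005 ] dia mm 61.5 62.4
time_s: 1.93
position: [0.3277, -0.3565, 0.2916]
ee_rot: [[1.0, 0.001, 0.001], [0.001, -1.0, -0.001], [0.001, 0.001, -1.0]]
force: [0.9, -0.3, -0.0]
width: 0.998
grasp_force: 0.0
time_s: 2.77
position: [0.4702, 0.0299, 0.2918]
ee_rot: [[1.0, 0.001, 0.001], [0.001, -1.0, -0.0], [0.001, 0.0, -1.0]]
force: [0.6, -0.2, -0.3]
width: 1.0
grasp_force: 0.0
t 2.77 pos [0.4702 0.0299 0.2918] F [ 0.6 -0.2 -0.3] w 1.0 g 0.0
[[ 1.      0.0006  0.0011]
 [ 0.0006 -1.     -0.0001]
 [ 0.0011  0.0001 -1.    ]] [ 0.0441  0.28   -0.2019  1.8207  0.0644  1.0461 -1.7525]
```

```bash
python3 -m jog '[[-1,[0.017,-0.036,0],[0,0,0]],[-1,[0.017,-0.036,0],[0,0,0]],[-1,[0.017,-0.036,0],[0,0,0]],[-1,[0.017,-0.036,0],[0,0,0]],[-1,[0.018,-0.036,0.02],[0,0,0]],[-1,[0.018,-0.036,0.04],[0,0,0]],[-1,[0.018,-0.036,0.04],[0,0,0]],[-1,[0,0,0.04],[0,0,0]],[-1,[0,0,0.04],[0,0,0]],[-1,[0,0,0.02],[0,0,0]]]'
python3 -m jog '[[-0.55,[0,0,0],[0,0,0]],[-0.55,[0,0,0],[0,0,0]],[-0.55,[0,0,0],[0,0,0]],[-0.55,[0,0,0],[0,0,0]]]'
python3 - <<'E'
from seg import *
st()
f=r.grab_frame("top"); s=r.grab_frame("side")
print(w2px(f,[.609,.3127,0]),w2px(s,[.609,.3127,0]))
a=cv2.resize(f["img"][160:270,100:210],(400,400),interpolation=cv2.INTER_CUBIC)
b=cv2.resize(s["img"][110:220,175:285],(400,400),interpolation=cv2.INTER_CUBIC)
cv2.imwrite("pics/scr1.png",cv2.hconcat([a,b])[:,:,::-1])
E
```

```text
time_s: 3.6
position: [0.5782, 0.2575, 0.1087]
ee_rot: [[1.0, 0.002, -0.007], [0.002, -1.0, -0.004], [-0.007, 0.004, -1.0]]
force: [0.5, -0.3, -0.3]
width: 1.003
grasp_force: 0.0
time_s: 3.93
position: [0.5827, 0.2592, 0.1169]
ee_rot: [[1.0, 0.001, 0.005], [0.0, -1.0, 0.003], [0.005, -0.003, -1.0]]
force: [-0.3, 0.1, 0.1]
width: 0.776
grasp_force: 0.0
t 3.93 pos [0.5827 0.2592 0.1169] F [-0.3  0.1  0.1] w 0.776 g 0.0
[[157.4416 212.9982]] [[231.2865 173.9552]]
```

View pics/scr1.png

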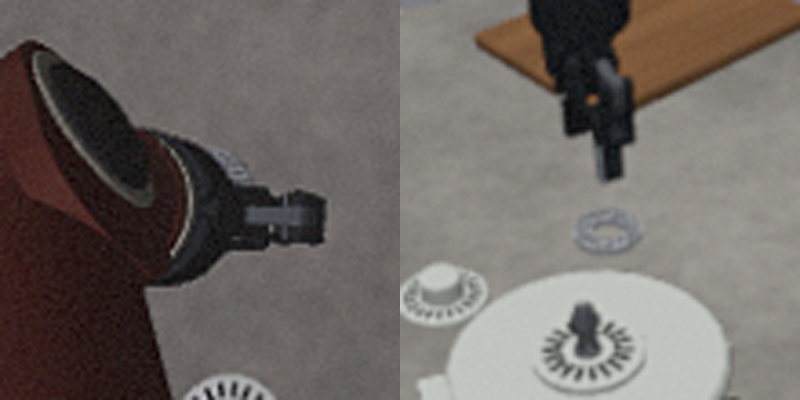

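The frame shows the open fingers hanging short of the screen, with the screen clear at the counter. Per the state I still need +26 mm in x and +53 mm in y.

```bash
python3 -m jog '[[-0.55,[0.013,-0.027,0],[0,0,0]],[-0.55,[0.013,-0.027,0],[0,0,0]],[-0.55,[0,0,0.03],[0,0,0]],[-0.55,[0,0,0.03],[0,0,0]],[-0.55,[0,0,0.02],[0,0,0]],[-0.55,[0,0,0],[0,0,0]],[-0.55,[0,0,0],[0,0,0]]]'
python3 - <<'E'
from seg import *
p=st()["position"]
s=r.grab_frame("side")
b=cv2.resize(s["img"][130:205,180:280],(800,600),interpolation=cv2.INTER_CUBIC)
cv2.imwrite("pics/scr2.png",b[:,:,::-1])
E
```

```text
time_s: 4.62
position: [0.6069, 0.3122, 0.0342]
ee_rot: [[1.0, 0.001, -0.0], [0.001, -1.0, -0.0], [-0.0, 0.0, -1.0]]
force: [0.6, 0.6, -0.6]
width: 0.773
grasp_force: 0.0
t 4.62 pos [0.6069 0.3122 0.0342] F [ 0.6  0.6 -0.6] w 0.773 g 0.0
```

View pics/scr2.png

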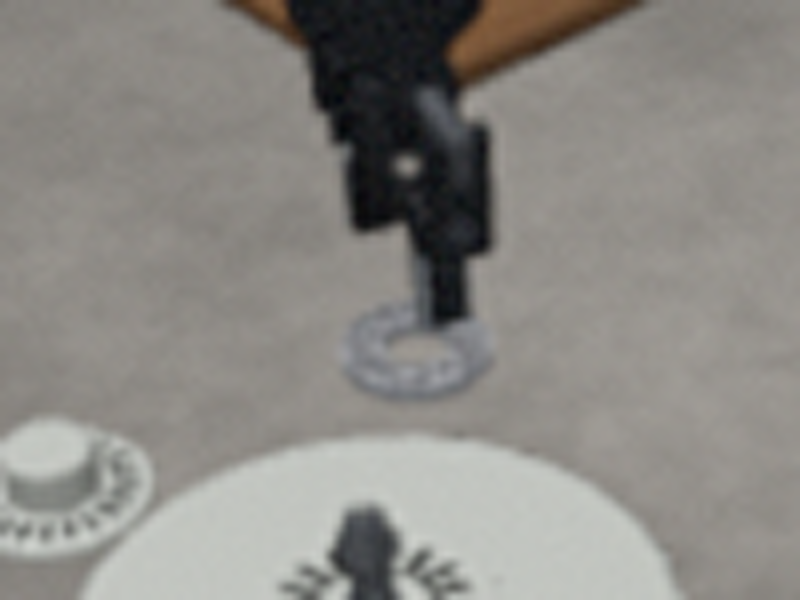

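The picture shows the near fingertip at crop (450,320), just above the screen ring, centred at (418,352), and in line with it. I'll descend in small steps to contact.

```bash
python3 - <<'E'
from seg import *
s=r.grab_frame("side"); print(w2px(s,[[.6069,.279,.039],[.6069,.265,.039],[.609,.3127,.006]]))
E
python3 -m jog '[[-0.55,[0.002,0,0.015],[0,0,0]],[-0.55,[0,0,0.012],[0,0,0]],[-0.55,[0,0,0.003],[0,0,0]],[-0.55,[0,0,0],[0,0,0]],[-0.55,[0,0,0],[0,0,0]]]'
python3 -m jog '[[-0.55,[0,0,0.002],[0,0,0]],[-0.55,[0,0,0],[0,0,0]],[-0.55,[0,0,0],[0,0,0]]]'
python3 -m jog '[[-0.55,[0,0,0.002],[0,0,0]],[-0.55,[0,0,0],[0,0,0]],[-0.55,[0,0,0],[0,0,0]]]'
python3 -m jog '[[-0.55,[0,0,0.002],[0,0,0]],[-0.55,[0,0,0],[0,0,0]],[-0.55,[0,0,0],[0,0,0]]]'
```

```text
[[233.9381 170.0132]
 [235.6924 172.4461]
 [231.1586 172.4707]]
time_s: 5.13
position: [0.6086, 0.3123, 0.0035]
ee_rot: [[1.0, 0.001, -0.001], [0.001, -1.0, -0.0], [-0.001, 0.0, -1.0]]
force: [-0.1, -0.0, 0.6]
width: 0.775
grasp_force: 0.0
time_s: 5.38
position: [0.6091, 0.3126, 0.0024]
ee_rot: [[1.0, 0.001, 0.0], [0.001, -1.0, 0.0], [0.0, -0.0, -1.0]]
force: [-0.3, -0.2, -0.2]
width: 0.778
grasp_force: 0.0
time_s: 5.63
position: [0.6088, 0.3123, 0.0001]
ee_rot: [[1.0, 0.001, -0.0], [0.001, -1.0, -0.0], [-0.0, 0.0, -1.0]]
force: [0.5, 0.4, -0.2]
width: 0.773
grasp_force: 0.0
time_s: 5.88
position: [0.6088, 0.3124, -0.0021]
ee_rot: [[1.0, 0.001, -0.0], [0.001, -1.0, 0.0], [-0.0, -0.0, -1.0]]
force: [0.2, 0.7, 0.8]
width: 0.77
grasp_force: 0.0
```

```bash
python3 -m jog '[[-0.55,[0,0,0.002],[0,0,0]],[-0.55,[0,0,0],[0,0,0]],[-0.55,[0,0,0],[0,0,0]]]' | grep -E 'pos|force'
python3 -m jog '[[-0.55,[0,0,0.001],[0,0,0]],[-0.55,[0,0,0],[0,0,0]],[-0.55,[0,0,0],[0,0,0]]]'| grep -E 'pos|force'
python3 -m jog '[[-0.55,[0,0,0.001],[0,0,0]],[-0.55,[0,0,0],[0,0,0]],[-0.55,[0,0,0],[0,0,0]]]'| grep -E 'pos|force'
```

```text
position: [0.6088, 0.3124, -0.0041]
force: [-0.4, 0.2, -0.5]
grasp_force: 0.0
position: [0.6089, 0.3124, -0.005]
force: [0.4, 0.5, 0.4]
grasp_force: 0.0
position: [0.6088, 0.3124, -0.006]
force: [-0.5, -0.1, 0.2]
grasp_force: 0.0
```

```bash
python3 -m jog '[[-0.55,[0,0,-0.002],[0,0,0]],[-0.3,[0,0,0],[0,0,0]],[-0.2,[0,0,0],[0,0,0]],[-0.2,[0,0,0],[0,0,0]],[-0.2,[0,0,0],[0,0,0]],[-0.2,[0,0,0],[0,0,0]]]' 30
python3 -m jog '[[-0.2,[0,0,-0.01],[0,0,0]],[-0.2,[0,0,-0.02],[0,0,0]],[-0.2,[0,0,-0.03],[0,0,0]],[-0.2,[0,0,-0.04],[0,0,0]],[-0.2,[0,0,-0.03],[0,0,0]],[-0.2,[0,0,0],[0,0,0]],[-0.2,[0,0,0],[0,0,0]]]'
python3 - <<'E'
from seg import *
p=st()["position"]
s=r.grab_frame("side")
u,v=w2px(s,p)[0].astype(int); print(u,v)
b=cv2.resize(s["img"][v-35:v+25,u-40:u+40],(640,480),interpolation=cv2.INTER_CUBIC)
cv2.imwrite("pics/scr3.png",b[:,:,::-1])
E
```

```text
time_s: 7.13
position: [0.6089, 0.3125, -0.0029]
ee_rot: [[1.0, 0.001, 0.0], [0.001, -1.0, 0.0], [0.0, -0.0, -1.0]]
force: [-2.2, -1.5, 6.1]
width: 0.7
grasp_force: 31.5
time_s: 7.72
position: [0.6104, 0.3132, 0.1292]
ee_rot: [[1.0, 0.001, 0.005], [0.001, -1.0, 0.003], [0.005, -0.003, -1.0]]
force: [-0.2, 0.1, -1.3]
width: 0.703
grasp_force: 32.5
t 7.72 pos [0.6104 0.3132 0.1292] F [-0.2  0.1 -1.3] w 0.703 g 32.5
228 139
```

View pics/scr3.png

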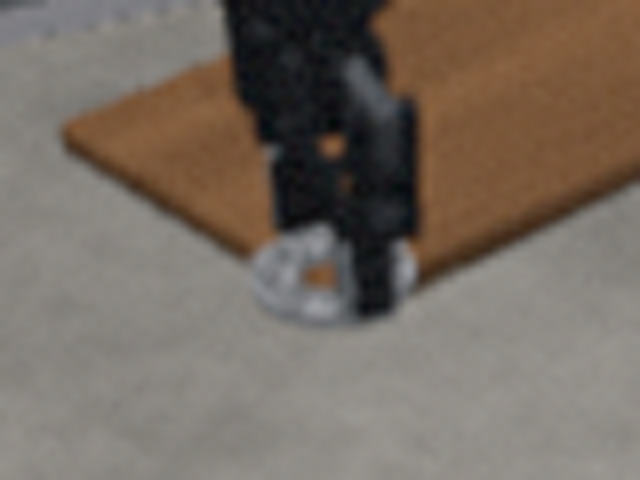

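The ring is held level between the fingers, at about crop (330,275). I'll carry it over the stud and check the seat position from the side camera.

```bash
python3 - <<'E'
from seg import *
s=r.grab_frame("side"); g=s["img"].astype(int); L=g.sum(2)/3
c=[.4815,.009]
print("tip,seat,lid",w2px(s,[c+[.1945],c+[.158],c+[.152]]))
m=np.zeros((420,560),np.uint8); m[185:212,215:240]=(L[185:212,215:240]<90)*255
n,lab,stt,cen=cv2.connectedComponentsWithStats(m); print(stt,cen)
e=ell(L>150,227,210,48); print(e)
for a in (0,90,180,270): print(a,w2px(s,[c[0]+.092*np.cos(np.radians(a)),c[1]+.092*np.sin(np.radians(a)),.152]))
f=r.grab_frame("top"); g=f["img"].astype(int).sum(2)/3
print("top tip pred",w2px(f,[c+[.1945],c+[.158]]))
E
python3 -m jog '[[-0.2,[0,0,-0.04],[0,0,0]],[-0.2,[0,0,-0.04],[0,0,0]],[-0.2,[0,0,-0.04],[0,0,0]],[-0.2,[-0.012,0.03,-0.01],[0,0,0]],[-0.2,[-0.012,0.03,0],[0,0,0]],[-0.2,[-0.012,0.03,0],[0,0,0]],[-0.2,[-0.012,0.03,0],[0,0,0]],[-0.2,[-0.012,0.03,0],[0,0,0]],[-0.2,[-0.012,0.03,0],[0,0,0]],[-0.2,[-0.012,0.03,0],[0,0,0]]]'
python3 -m jog '[[-0.2,[-0.012,0.03,0],[0,0,0]],[-0.2,[-0.012,0.03,0],[0,0,0]],[-0.2,[-0.012,0.03,0],[0,0,0]],[-0.2,[0,0,0],[0,0,0]],[-0.2,[0,0,0],[0,0,0]]]'
```

```text
tip,seat,lid [[224.4058 193.6171]
 [225.6747 205.585 ]
 [225.877  207.4903]]
[[     0      0    560    420 235120]
 [   222    194      8     14     75]
 [   215    206      2      1      2]
 [   219    209      1      1      1]
 [   236    208      1      1      1]
 [   221    211      1      1      1]] [[279.5184 209.5029]
 [225.5867 200.6   ]
 [215.5    206.    ]
 [219.     209.    ]
 [236.     208.    ]
 [221.     211.    ]]
((219.59425354003906, 207.8644256591797), (58.0587158203125, 89.89021301269531), 94.53500366210938)
0 [[261.2999 195.9745]]
90 [[212.1531 185.383 ]]
180 [[188.0098 219.8097]]
270 [[241.5979 232.7896]]
top tip pred [[280.5536 274.5469]
 [280.5054 273.0329]]
time_s: 8.7
position: [0.5235, 0.1006, 0.2543]
ee_rot: [[1.0, 0.001, -0.004], [0.001, -1.0, -0.001], [-0.004, 0.001, -1.0]]
force: [0.5, -1.7, -1.0]
width: 0.706
grasp_force: 32.9
time_s: 9.12
position: [0.4879, 0.0099, 0.2548]
ee_rot: [[1.0, -0.004, -0.003], [-0.004, -1.0, -0.001], [-0.003, 0.001, -1.0]]
force: [0.5, 1.7, -0.5]
width: 0.697
grasp_force: 32.9
```

```bash
python3 -m jog '[[-0.2,[-0.006,0.001,0.02],[0,0,0]],[-0.2,[0,0,0.02],[0,0,0]],[-0.2,[0,0,0.014],[0,0,0]],[-0.2,[0,0,0],[0,0,0]],[-0.2,[0,0,0],[0,0,0]]]'
python3 - <<'E'
from seg import *
p=st()["position"]
s=r.grab_frame("side");f=r.grab_frame("top")
b=[cv2.resize(i["img"][v-30:v+30,u-25:u+25],(400,480),interpolation=cv2.INTER_CUBIC) for i,u,v in((s,226,200),(f,281,273))]
cv2.imwrite("pics/st1.png",cv2.hconcat(b)[:,:,::-1])
E
```

```text
time_s: 9.53
position: [0.4828, 0.0126, 0.2011]
ee_rot: [[1.0, 0.003, -0.003], [0.003, -1.0, 0.001], [-0.003, -0.001, -1.0]]
force: [0.1, -0.9, -0.2]
width: 0.698
grasp_force: 32.9
t 9.53 pos [0.4828 0.0126 0.2011] F [ 0.1 -0.9 -0.2] w 0.698 g 32.9
```

View pics/st1.png

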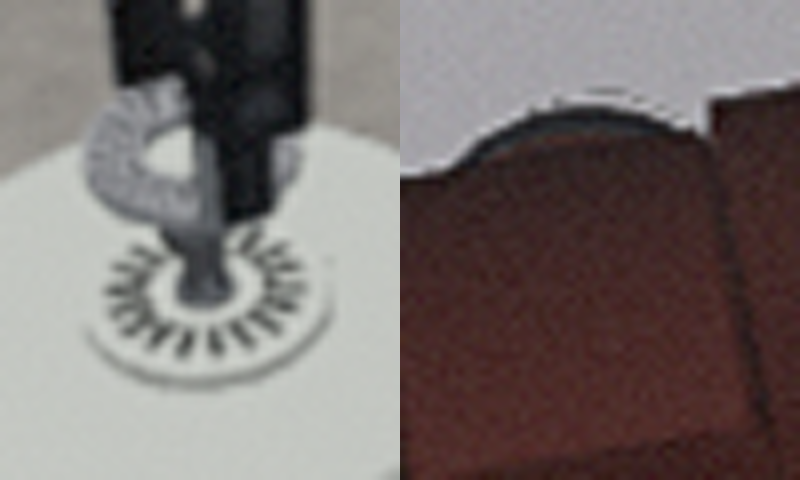

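```bash
python3 - <<'E'
from seg import *
p=st()["position"]
s=r.grab_frame("side"); k=10; u0,v0,w,h=199,172,56,56
b=cv2.resize(s["img"][v0:v0+h,u0:u0+w],(w*k,h*k),interpolation=cv2.INTER_CUBIC)
t=np.linspace(0,2*np.pi,80)
def circ(c,R,z,col,off=(0,0)):
    P=np.c_[c[0]+R*np.cos(t),c[1]+R*np.sin(t),0*t+z]
    q=((w2px(s,P)+off-[u0,v0]+.5)*k).astype(np.int32); cv2.polylines(b,[q],True,col,1)
circ(p,.031,.204,(255,0,0)); circ(p,.031,.210,(255,0,0)); circ(p,.014,.210,(255,0,0))
circ([.482,.0085],.037,.158,(0,255,0)); circ([.482,.0085],.0105,.182,(0,255,0)); circ([.482,.0085],.007,.158,(0,255,0))
cv2.imwrite("pics/ov1.png",b[:,:,::-1])
E
```

```text
t 9.63 pos [0.4839 0.0122 0.2025] F [1.2 0.1 0.1] w 0.701 g 32.9
```

View pics/ov1.png

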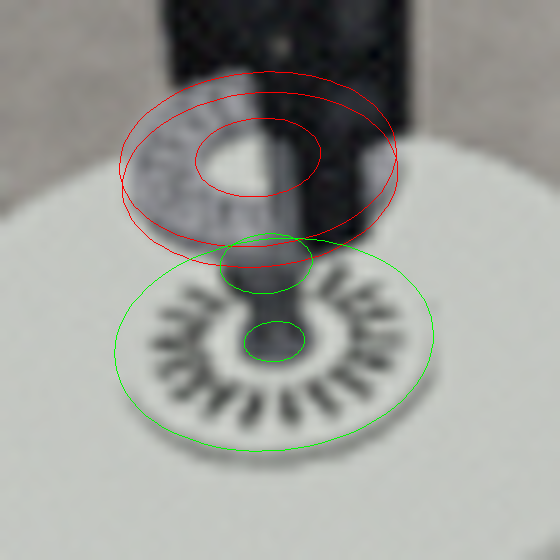

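The overlay shows the ring matching its predicted level outline, with the seat about 0.5 px right and low of my prediction. That puts the seat near (0.482, 0.007), so I'll correct and go down.

```bash
python3 -m jog '[[-0.2,[-0.002,0.005,0],[0,0,0]],[-0.2,[0,0,0],[0,0,0]],[-0.2,[0,0,0.006],[0,0,0]],[-0.2,[0,0,0.006],[0,0,0]],[-0.2,[0,0,0],[0,0,0]],[-0.2,[0,0,0],[0,0,0]]]'| grep -E 'pos|force'
python3 -m jog '[[-0.2,[0,0,0.005],[0,0,0]],[-0.2,[0,0,0.005],[0,0,0]],[-0.2,[0,0,0],[0,0,0]],[-0.2,[0,0,0],[0,0,0]]]'| grep -E 'pos|force'
```

```text
position: [0.4807, 0.0063, 0.1895]
force: [-0.1, -0.1, 0.1]
grasp_force: 32.9
position: [0.4808, 0.0063, 0.1796]
force: [0.6, -0.4, -0.5]
grasp_force: 32.9
```

```bash
python3 -m jog '[[-0.2,[0.001,0,0.006],[0,0,0]],[-0.2,[0,0,0.006],[0,0,0]],[-0.2,[0,0,0.004],[0,0,0]],[-0.2,[0,0,0],[0,0,0]],[-0.2,[0,0,0],[0,0,0]]]'| grep -E 'pos|force'
python3 -m jog '[[-0.2,[0,0,0.003],[0,0,0]],[-0.2,[0,0,0.003],[0,0,0]],[-0.2,[0,0,0],[0,0,0]],[-0.2,[0,0,0],[0,0,0]]]'| grep -E 'pos|force'
```

```text
position: [0.4819, 0.0063, 0.1636]
force: [-0.5, -0.3, -0.8]
grasp_force: 32.9
position: [0.482, 0.0063, 0.1579]
force: [-0.0, 0.3, -0.7]
grasp_force: 32.9
```

```bash
python3 -m jog '[[-0.2,[0,0,0.001],[0,0,0]],[-0.2,[0,0,0],[0,0,0]],[-0.2,[0,0,0],[0,0,0]]]'| grep -E 'pos|force'
python3 -m jog '[[-0.2,[0,0,0.001],[0,0,0]],[-0.2,[0,0,0],[0,0,0]],[-0.2,[0,0,0],[0,0,0]]]'| grep -E 'pos|force'
```

```text
position: [0.4822, 0.0063, 0.1571]
force: [-0.0, 0.1, -0.3]
grasp_force: 32.9
position: [0.4821, 0.0063, 0.156]
force: [-0.0, -0.4, -0.1]
grasp_force: 32.9
```

```bash
python3 -m jog '[[-0.2,[0,0,0.001],[0,0,0]],[-0.2,[0,0,0],[0,0,0]],[-0.2,[0,0,0],[0,0,0]]]'| grep -E 'pos|force'
python3 -m jog '[[-0.7,[0,0,0],[0,0,0]],[-0.7,[0,0,0],[0,0,0]],[-0.7,[0,0,0],[0,0,0]],[-0.7,[0,0,0],[0,0,0]],[-0.7,[0,0,-0.002],[0,0,0]],[-0.7,[0,0,-0.02],[0,0,0]],[-0.7,[0,0,-0.04],[0,0,0]],[-0.7,[0,0,-0.03],[0,0,0]]]'
python3 - <<'E'
from seg import *
st()
s=r.grab_frame("side"); k=10; u0,v0,w,h=199,172,56,56
b=cv2.resize(s["img"][v0:v0+h,u0:u0+w],(w*k,h*k),interpolation=cv2.INTER_CUBIC)
t=np.linspace(0,2*np.pi,80)
def circ(c,R,z,col,off=(0,0)):
    P=np.c_[c[0]+R*np.cos(t),c[1]+R*np.sin(t),0*t+z]
    q=((w2px(s,P)+off-[u0,v0]+.5)*k).astype(np.int32); cv2.polylines(b,[q],True,col,1)
c=[.482,.0065]
circ(c,.031,.164,(255,0,0)); circ(c,.037,.158,(0,255,0))
cv2.imwrite("pics/ov2.png",b[:,:,::-1])
E
```

```text
position: [0.4823, 0.0063, 0.1551]
force: [0.0, -0.2, 0.3]
grasp_force: 33.0
time_s: 12.68
position: [0.4821, 0.0064, 0.2487]
ee_rot: [[1.0, 0.001, -0.0], [0.001, -1.0, 0.0], [-0.0, -0.0, -1.0]]
force: [0.3, 0.3, 1.0]
width: 0.85
grasp_force: 0.0
t 12.68 pos [0.4821 0.0064 0.2487] F [0.3 0.3 1. ] w 0.85 g 0.0
```

View pics/ov2.png

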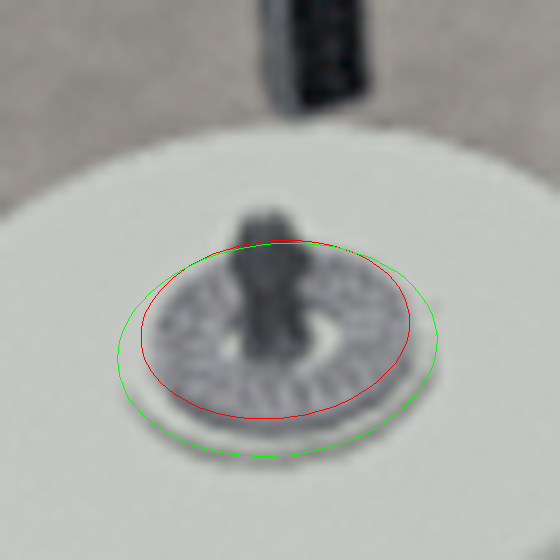

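The screen lies flat on the seat, concentric with its rim (ring centre about (282,335), stud through the hole). Next is the carbon disc.

```bash
python3 - <<'E'
from seg import *
s=r.grab_frame("side"); L=s["img"].astype(int).sum(2)/3
e=ell(L<55,282,362,24); rep(s,"carbon side",e,.008); f=r.grab_frame("top"); L=f["img"].astype(int).sum(2)/3
rep(f,"carbon top",ell(L<45,416,281,20),.007)
E
python3 -m jog '[[-0.7,[-0.0027,0.0325,0],[0,0,0]],[-0.7,[-0.0027,0.0325,0],[0,0,0]],[-0.7,[-0.0027,0.0325,0],[0,0,0]],[-0.7,[-0.0027,0.0325,0],[0,0,0]],[-0.7,[-0.0027,0.0325,0],[0,0,0]],[-0.7,[-0.0027,0.0325,0],[0,0,0]],[-0.7,[-0.0027,0.0325,0],[0,0,0]],[-0.7,[-0.0027,0.0325,0],[0,0,0]],[-0.7,[-0.0027,0.0325,0],[0,0,0]],[-0.7,[-0.0027,0.0325,0],[0,0,0]]]'
python3 -m jog '[[-0.7,[0,0,0.03],[0,0,0]],[-0.7,[0,0,0.03],[0,0,0]],[-0.7,[0,0,0.03],[0,0,0]],[-0.7,[0,0,0.03],[0,0,0]],[-0.7,[0,0,0.03],[0,0,0]],[-0.7,[0,0,0.03],[0,0,0]],[-0.7,[0,0,0.01],[0,0,0]],[-0.7,[0,0,0],[0,0,0]],[-0.7,[0,0,0],[0,0,0]]]'
```

```text
carbon side px 280.3 363.3 [ 0.4539 -0.3216  0.008 ] dia mm 63.8 66.4
carbon top px 416.1 280.5 [ 0.455  -0.3196  0.007 ] dia mm 63.0 65.2
time_s: 13.67
position: [0.4541, -0.3198, 0.2454]
ee_rot: [[1.0, 0.001, -0.003], [0.001, -1.0, 0.002], [-0.003, -0.002, -1.0]]
force: [0.9, 0.0, -0.2]
width: 0.851
grasp_force: 0.0
time_s: 14.42
position: [0.4553, -0.3186, 0.0568]
ee_rot: [[1.0, 0.001, -0.001], [0.001, -1.0, 0.001], [-0.001, -0.001, -1.0]]
force: [-0.7, -0.7, 0.7]
width: 0.847
grasp_force: 0.0
```

```bash
python3 -m jog '[[-0.7,[-0.001,0.002,0.02],[0,0,0]],[-0.7,[0,0,0.02],[0,0,0]],[-0.7,[0,0,0.01],[0,0,0]],[-0.7,[0,0,0.004],[0,0,0]],[-0.7,[0,0,0],[0,0,0]],[-0.7,[0,0,0],[0,0,0]]]'
python3 -m jog '[[-0.2,[0,0,0],[0,0,0]],[-0.2,[0,0,0],[0,0,0]],[-0.2,[0,0,0],[0,0,0]],[-0.2,[0,0,0],[0,0,0]],[-0.2,[0,0,0],[0,0,0]]]' 30
```

```text
time_s: 14.92
position: [0.4553, -0.3211, 0.0042]
ee_rot: [[1.0, 0.001, 0.002], [0.001, -1.0, -0.001], [0.002, 0.001, -1.0]]
force: [-0.3, -0.5, 0.4]
width: 0.85
grasp_force: 0.0
time_s: 15.33
position: [0.4554, -0.3212, 0.0052]
ee_rot: [[1.0, 0.001, 0.002], [0.001, -1.0, -0.001], [0.002, 0.001, -1.0]]
force: [-1.0, 0.5, 7.3]
width: 0.695
grasp_force: 30.5
```

```bash
python3 -m jog '[[-0.2,[0,0,-0.01],[0,0,0]],[-0.2,[0,0,-0.03],[0,0,0]],[-0.2,[0,0,-0.035],[0,0,0]],[-0.2,[0,0,-0.035],[0,0,0]],[-0.2,[0,0,-0.035],[0,0,0]],[-0.2,[0,0,-0.035],[0,0,0]],[-0.2,[0,0,-0.035],[0,0,0]],[-0.2,[0,0,-0.035],[0,0,0]],[-0.2,[0,0,0],[0,0,0]]]'| grep -E 'pos|force|wid'
python3 -m jog '[[-0.2,[0.0027,-0.0325,0],[0,0,0]],[-0.2,[0.0027,-0.0325,0],[0,0,0]],[-0.2,[0.0027,-0.0325,0],[0,0,0]],[-0.2,[0.0027,-0.0325,0],[0,0,0]],[-0.2,[0.0027,-0.0325,0],[0,0,0]],[-0.2,[0.0027,-0.0325,0],[0,0,0]],[-0.2,[0.0027,-0.0325,0],[0,0,0]],[-0.2,[0.0027,-0.0325,0],[0,0,0]],[-0.2,[0.0027,-0.0325,0],[0,0,0]],[-0.2,[0.0027,-0.0325,0],[0,0,0]]]'| grep -E 'pos|force|wid'
python3 -m jog '[[-0.2,[0,0,0.01],[0,0,0]],[-0.2,[0,0,0.01],[0,0,0]],[-0.2,[0,0,0],[0,0,0]],[-0.2,[0,0,0],[0,0,0]]]'
python3 - <<'E'
from seg import *
st()
s=r.grab_frame("side"); L=s["img"].astype(int).sum(2)/3
e=ell(L<60,282,362,24) if (L[340:385,260:305]<50).sum()>100 else "gone from counter"; print(e)
E
```

```text
position: [0.458, -0.3229, 0.2619]
force: [1.1, -0.8, -0.1]
width: 0.692
grasp_force: 32.6
position: [0.4807, 0.0058, 0.2539]
force: [0.9, -0.1, -0.8]
width: 0.691
grasp_force: 32.5
time_s: 17.25
position: [0.4806, 0.0041, 0.2333]
ee_rot: [[1.0, 0.001, -0.001], [0.001, -1.0, -0.0], [-0.001, 0.0, -1.0]]
force: [0.8, 0.4, -0.2]
width: 0.687
grasp_force: 32.5
t 17.25 pos [0.4806 0.0041 0.2333] F [ 0.8  0.4 -0.2] w 0.687 g 32.5
gone from counter
```

```bash
python3 -m jog '[[-0.2,[0.002,-0.002,0.01],[0,0,0]],[-0.2,[0,0,0.01],[0,0,0]],[-0.2,[0,0,0.008],[0,0,0]],[-0.2,[0,0,0],[0,0,0]],[-0.2,[0,0,0],[0,0,0]],[-0.2,[0,0,0],[0,0,0]]]'| grep -E 'pos|force'
python3 - <<'E'
from seg import *
p=st()["position"]
s=r.grab_frame("side"); k=10; u0,v0,w,h=199,172,56,56
b=cv2.resize(s["img"][v0:v0+h,u0:u0+w],(w*k,h*k),interpolation=cv2.INTER_CUBIC)
t=np.linspace(0,2*np.pi,80)
def circ(c,R,z,col):
    P=np.c_[c[0]+R*np.cos(t),c[1]+R*np.sin(t),0*t+z]
    q=((w2px(s,P)-[u0,v0]+.5)*k).astype(np.int32); cv2.polylines(b,[q],True,col,1)
z=p[2]-.0052
circ(p,.031,z,(255,0,0)); circ(p,.031,z+.012,(255,0,0)); circ(p,.014,z+.012,(255,0,0)); circ([.482,.0065],.037,.158,(0,255,0))
cv2.imwrite("pics/ov3.png",np.clip(b[:,:,::-1].astype(int)*1.5,0,255))
E
```

```text
position: [0.4835, 0.0062, 0.2053]
force: [-1.3, -0.3, -1.4]
grasp_force: 32.5
t 17.8 pos [0.4835 0.0062 0.2053] F [-1.3 -0.3 -1.4] w 0.689 g 32.5[ WARN:0@1.113] global loadsave.cpp:1063 imwrite_ Unsupported depth image for selected encoder is fallbacked to CV_8U.
```

View pics/ov3.png

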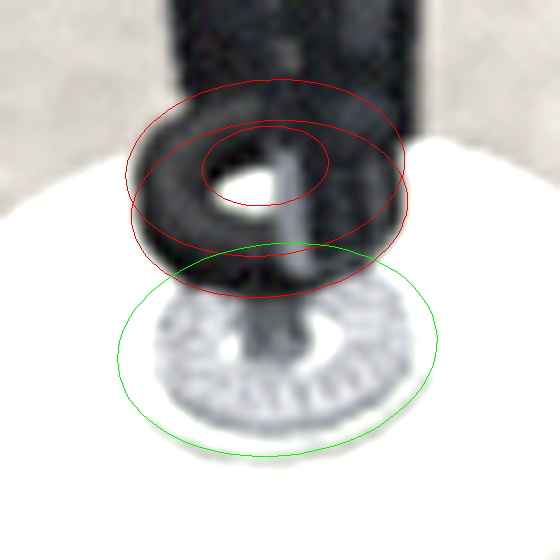

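The carbon disc is level and sits on its predicted outline, centred over the stud, with the same small offset the seat shows. I'm lowering it.

```bash
python3 -m jog '[[-0.2,[-0.001,0,0.006],[0,0,0]],[-0.2,[0,0,0.006],[0,0,0]],[-0.2,[0,0,0.006],[0,0,0]],[-0.2,[0,0,0],[0,0,0]],[-0.2,[0,0,0],[0,0,0]]]'| grep -E 'pos|force'
python3 -m jog '[[-0.2,[0,0,0.006],[0,0,0]],[-0.2,[0,0,0.006],[0,0,0]],[-0.2,[0,0,0.003],[0,0,0]],[-0.2,[0,0,0],[0,0,0]],[-0.2,[0,0,0],[0,0,0]]]'| grep -E 'pos|force'
```

```text
position: [0.4817, 0.0063, 0.1865]
force: [1.2, 0.5, -0.9]
grasp_force: 32.5
position: [0.482, 0.0063, 0.1718]
force: [0.1, -0.8, -0.2]
grasp_force: 32.5
```

```bash
python3 -m jog '[[-0.2,[0,0,0.0015],[0,0,0]],[-0.2,[0,0,0],[0,0,0]],[-0.2,[0,0,0],[0,0,0]]]'| grep -E 'pos|force'
python3 -m jog '[[-0.2,[0,0,0.001],[0,0,0]],[-0.2,[0,0,0],[0,0,0]],[-0.2,[0,0,0],[0,0,0]]]'| grep -E 'pos|force'
```

```text
position: [0.4822, 0.0063, 0.1707]
force: [0.3, -0.6, 0.3]
grasp_force: 32.5
position: [0.4821, 0.0063, 0.1696]
force: [1.0, 0.7, 0.1]
grasp_force: 32.5
```

```bash
python3 -m jog '[[-0.7,[0,0,0],[0,0,0]],[-0.7,[0,0,0],[0,0,0]],[-0.7,[0,0,0],[0,0,0]],[-0.7,[0,0,0],[0,0,0]],[-0.7,[0,0,-0.002],[0,0,0]],[-0.7,[0,0,-0.02],[0,0,0]],[-0.7,[0,0,-0.04],[0,0,0]],[-0.7,[0,0,-0.03],[0,0,0]]]'
python3 - <<'E'
from seg import *
st()
s=r.grab_frame("side"); L=s["img"].astype(int).sum(2)/3; f=r.grab_frame("top")
e=ell((L<75)&(np.arange(420)[:,None]>196),227,204,18); print(e,w2px(s,[.482,.0063,.170]),w2px(s,[[.482+.031*c,.0063+.031*d,z] for z in(.164,.176) for c,d in((1,0),(-1,0),(0,1),(0,-1))]))
f=r.grab_frame("top"); L=f["img"].astype(int).sum(2)/3
rep(f,"cap",ell(L>120,163,278,22),.004); rep(f,"knob",ell(L>175,163,278,12),.0235)
L=s["img"].astype(int).sum(2)/3; rep(s,"capside",ell(L>140,186,190,16),.004)
im=cv2.hconcat([cv2.resize(s["img"][v-25:v+25,u-20:u+20],(400,500),interpolation=cv2.INTER_CUBIC) for u,v in((227,204),(186,191))])
cv2.imwrite("pics/fin.png",im[:,:,::-1])
E
```

```text
time_s: 19.85
position: [0.4821, 0.0064, 0.2633]
ee_rot: [[1.0, 0.001, -0.0], [0.001, -1.0, 0.0], [-0.0, -0.0, -1.0]]
force: [1.3, -0.1, 0.6]
width: 0.85
grasp_force: 0.0
t 19.85 pos [0.4821 0.0064 0.2633] F [ 1.3 -0.1  0.6] w 0.85 g 0.0
((226.1815948486328, 203.25564575195312), (20.978897094726562, 26.51068115234375), 85.4782943725586) [[225.9025 202.3497]] [[238.4339 200.3172]
 [213.4942 208.3558]
 [221.2219 196.5046]
 [231.2209 212.4417]
 [238.1409 196.4279]
 [212.965  204.4489]
 [220.7801 192.6254]
 [230.8498 208.5265]]
cap px 162.7 278.0 [0.4512 0.2931 0.004 ] dia mm 77.4 79.2
knob px 163.0 288.5 [0.4285 0.286  0.0235] dia mm 7.4 15.8
capside px 187.9 190.4 [0.4571 0.2908 0.004 ] dia mm 86.7 95.6
```

View pics/fin.png

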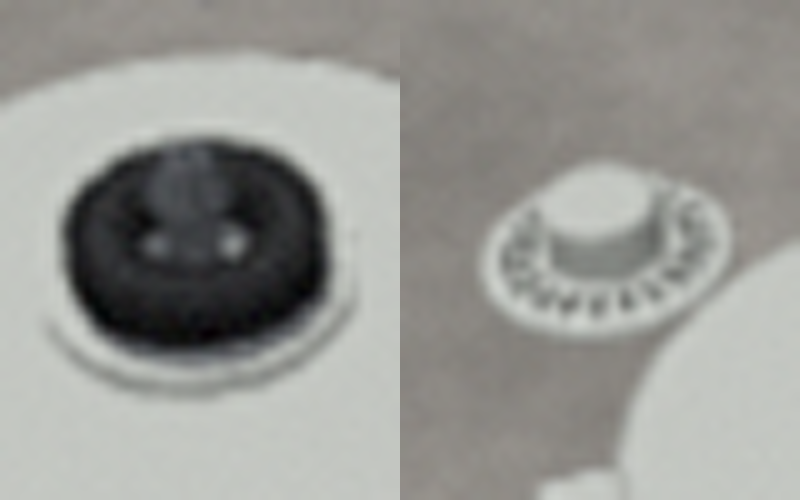

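The carbon disc is flat on the screen with the stud through it. The cap stands knob up on the counter, flange centre about (607,250) in the right half. Now the cap.

```bash
python3 - <<'E'
from seg import *
s=r.grab_frame("side"); print(w2px(s,[[.4512,.2931,.004],[.4512,.2931,.0235]]),px2w(s,186.7-.5,190.5,.004))
E
python3 -m jog '[[-0.1,[-0.0034,-0.0319,0],[0,0,0]],[-0.1,[-0.0034,-0.0319,0],[0,0,0]],[-0.1,[-0.0034,-0.0319,0],[0,0,0]],[-0.1,[-0.0034,-0.0319,0],[0,0,0]],[-0.1,[-0.0034,-0.0319,0],[0,0,0]],[-0.1,[-0.0034,-0.0319,0],[0,0,0]],[-0.1,[-0.0034,-0.0319,0],[0,0,0]],[-0.1,[-0.0034,-0.0319,0],[0,0,0]],[-0.1,[-0.0034,-0.0319,0],[0,0,0]],[-0.1,[0,0,0],[0,0,0]]]'
python3 -m jog '[[-0.1,[0,0,0.03],[0,0,0]],[-0.1,[0,0,0.03],[0,0,0]],[-0.1,[0,0,0.03],[0,0,0]],[-0.1,[0,0,0.03],[0,0,0]],[-0.1,[0,0,0.03],[0,0,0]],[-0.1,[0,0,0.03],[0,0,0]],[-0.1,[0,0,0.02],[0,0,0]],[-0.1,[0,0,0.01],[0,0,0]],[-0.1,[0,0,0],[0,0,0]],[-0.1,[0,0,0],[0,0,0]]]'
```

```text
[[185.8443 190.5339]
 [184.8943 185.5762]] [0.4522 0.2928 0.004 ]
time_s: 20.88
position: [0.4475, 0.3012, 0.2599]
ee_rot: [[1.0, 0.012, -0.005], [0.012, -1.0, 0.005], [-0.004, -0.005, -1.0]]
force: [-1.2, 0.8, -0.3]
width: 0.549
grasp_force: 0.0
time_s: 21.72
position: [0.451, 0.2932, 0.0512]
ee_rot: [[1.0, 0.001, -0.001], [0.001, -1.0, -0.001], [-0.001, 0.001, -1.0]]
force: [1.0, 0.6, 0.6]
width: 0.551
grasp_force: 0.0
```

```bash
python3 -m jog '[[-0.1,[0.0005,0,0.012],[0,0,0]],[-0.1,[0,0,0.012],[0,0,0]],[-0.1,[0,0,0.01],[0,0,0]],[-0.1,[0,0,0.005],[0,0,0]],[-0.1,[0,0,0],[0,0,0]],[-0.1,[0,0,0],[0,0,0]]]'| grep -E 'pos|force'
python3 -m jog '[[-0.1,[0,0,0.003],[0,0,0]],[-0.1,[0,0,0],[0,0,0]],[-0.1,[0,0,0],[0,0,0]]]'| grep -E 'pos|force'
python3 -m jog '[[-0.1,[0,0,0.002],[0,0,0]],[-0.1,[0,0,0],[0,0,0]],[-0.1,[0,0,0],[0,0,0]]]'| grep -E 'pos|force'
python3 -m jog '[[-0.1,[0,0,0.001],[0,0,0]],[-0.1,[0,0,0],[0,0,0]],[-0.1,[0,0,0],[0,0,0]]]'| grep -E 'pos|force'
```

```text
position: [0.4521, 0.2936, 0.0131]
force: [-0.2, 0.3, 0.3]
grasp_force: 0.0
position: [0.452, 0.2935, 0.0099]
force: [-0.5, 0.3, 0.6]
grasp_force: 0.0
position: [0.4518, 0.2933, 0.0075]
force: [-0.6, -0.1, -0.4]
grasp_force: 0.0
position: [0.4518, 0.2933, 0.0065]
force: [-0.3, 0.3, -0.2]
grasp_force: 0.0
```

```bash
python3 -m jog '[[-0.1,[0,0,0.002],[0,0,0]],[-0.1,[0,0,0],[0,0,0]],[-0.1,[0,0,0],[0,0,0]]]'| grep -E 'pos|force'
python3 -m jog '[[0.1,[0,0,0],[0,0,0]],[0.3,[0,0,0],[0,0,0]],[0.3,[0,0,0],[0,0,0]],[0.3,[0,0,0],[0,0,0]],[0.3,[0,0,0],[0,0,0]],[0.3,[0,0,0],[0,0,0]]]' 60
python3 -m jog '[[0.3,[0,0,-0.01],[0,0,0]],[0.3,[0,0,-0.03],[0,0,0]],[0.3,[0,0,-0.035],[0,0,0]],[0.3,[0,0,-0.035],[0,0,0]],[0.3,[0,0,-0.035],[0,0,0]],[0.3,[0,0,-0.035],[0,0,0]],[0.3,[0,0,-0.035],[0,0,0]],[0.3,[0,0,-0.035],[0,0,0]],[0.3,[0,0,0],[0,0,0]]]'| grep -E 'pos|force|wid'
```

```text
position: [0.4517, 0.2933, 0.0044]
force: [0.0, 0.2, 0.2]
grasp_force: 0.0
time_s: 23.72
position: [0.4519, 0.2935, 0.005]
ee_rot: [[1.0, 0.001, 0.0], [0.001, -1.0, 0.0], [0.0, -0.0, -1.0]]
force: [-0.2, 0.5, 5.0]
width: 0.396
grasp_force: 59.7
position: [0.4548, 0.296, 0.2622]
force: [0.2, 0.1, 0.2]
width: 0.397
grasp_force: 59.9
```

```bash
python3 -m jog '[[0.3,[0.003,0.0322,0],[0,0,0]],[0.3,[0.003,0.0322,0],[0,0,0]],[0.3,[0.003,0.0322,0],[0,0,0]],[0.3,[0.003,0.0322,0],[0,0,0]],[0.3,[0.003,0.0322,0],[0,0,0]],[0.3,[0.003,0.0322,0],[0,0,0]],[0.3,[0.003,0.0322,0],[0,0,0]],[0.3,[0.003,0.0322,0],[0,0,0]],[0.3,[0.003,0.0322,0],[0,0,0]],[0.3,[0,0,0],[0,0,0]]]'| grep -E 'pos|force|wid'
python3 -m jog '[[0.3,[0,0,0.01],[0,0,0]],[0.3,[0,0,0.015],[0,0,0]],[0.3,[0,0,0.01],[0,0,0]],[0.3,[0,0,0.005],[0,0,0]],[0.3,[0,0,0],[0,0,0]],[0.3,[0,0,0],[0,0,0]]]'
python3 - <<'E'
from seg import *
p=st()["position"]; s=r.grab_frame("side"); g=s["img"].astype(int)
K,_,_=cam(s)
# cap flange extent along image row scan: bright vs dark carbon below
for z,n in((p[2]-.0047,"flange bottom"),): print(n,w2px(s,[[p[0],p[1],z]]+[[p[0]+.038*c,p[1]+.038*d,z] for c,d in((1,0),(-1,0),(0,1),(0,-1))]))
L=g.sum(2)//3
for v in range(178,214,2): print(v,L[v,204:250:2])
E
```

```text
position: [0.4789, -0.0052, 0.2542]
force: [-0.2, -0.8, -0.7]
width: 0.398
grasp_force: 59.9
time_s: 25.8
position: [0.479, 0.0038, 0.2147]
ee_rot: [[1.0, 0.001, -0.0], [0.001, -1.0, 0.0], [-0.0, -0.0, -1.0]]
force: [-0.2, -0.0, -1.5]
width: 0.397
grasp_force: 59.9
t 25.8 pos [0.479  0.0038 0.2147] F [-0.2 -0.  -1.5] w 0.397 g 59.9
flange bottom [[223.6869 189.9981]
 [239.3727 185.162 ]
 [207.54   194.98  ]
 [217.5779 180.5521]
 [230.1673 200.0151]]
178 [141 144 142 143 144 142  70  47 116  28  31  25  19  28  34  27  32 142
 140 143 140 143 144]
180 [138 135 132 140 139 142 112 191 190  43  21  21  18  38  34  27  34 143
 140 139 140 141 143]
182 [139 138 141 138 153 184 192 197 201  91  37  25  25  24  31  69 136 149
 140 141 141 145 147]
184 [141 137 140 173 165 139 185 198 200 131  88  15  27  25  64 134 194 192
 141 142 146 143 143]
186 [142 140 164 173 159 168 138 180 199 121  87  18  33  20 118 128 118 186
 187 188 163 135 138]
188 [142 144 196 186 162 176 130 125 139 120  87  27  32  22 117 163 111 146
 190 198 197 196 185]
190 [162 186 195 154 174 181 139 128 133 118  92  28
[... 435 characters left out ...]
96 195]
200 [196 196 194 197 178 123 161 183 190 191 187 180 168 129  83  52  45  38
 174 197 196 195 195]
202 [197 195 196 197 180  26  54  63  75  92  88  78  73  99  40  40  49  33
 168 187 196 196 196]
204 [196 195 196 197 185  41  41  43  29  75  63  72  57 100  41  51  35  26
 162 194 195 195 195]
206 [197 194 197 197 190  40  33  43  52  44  43  43  36  47  51  39  29   9
 153 188 197 195 195]
208 [196 195 196 197 203 101  17  35  36  45  47  47  42  39  32  27  21  43
 167 174 196 195 195]
210 [196 196 194 193 195 184  40  11  20  31  27  34  28  16  19  14  56 134
 166 178 196 194 195]
212 [196 195 196 196 165 200 152  57  21  18  16  19  17  29  42  88 127 166
 156 198 195 196 195]
```

```bash
python3 -m jog '[[0.3,[0.003,-0.0025,0],[0,0,0]],[0.3,[0,0,0.006],[0,0,0]],[0.3,[0,0,0.006],[0,0,0]],[0.3,[0,0,0],[0,0,0]],[0.3,[0,0,0],[0,0,0]]]'| grep -E 'pos|force'
python3 -m jog '[[0.3,[0,0,0.002],[0,0,0]],[0.3,[0,0,0.002],[0,0,0]],[0.3,[0,0,0],[0,0,0]],[0.3,[0,0,0],[0,0,0]]]'| grep -E 'pos|force'
python3 -m jog '[[0.3,[0,0,0.002],[0,0,0]],[0.3,[0,0,0],[0,0,0]],[0.3,[0,0,0],[0,0,0]]]'| grep -E 'pos|force'
python3 -m jog '[[0.3,[0,0,0.002],[0,0,0]],[0.3,[0,0,0],[0,0,0]],[0.3,[0,0,0],[0,0,0]]]'
```

```text
position: [0.4816, 0.006, 0.202]
force: [0.1, 0.8, -0.4]
grasp_force: 59.9
position: [0.482, 0.0061, 0.1985]
force: [-0.2, 0.4, -0.6]
grasp_force: 59.9
position: [0.4823, 0.007, 0.1967]
force: [0.7, 3.0, -0.7]
grasp_force: 60.0
time_s: 27.1
position: [0.4823, 0.0073, 0.1946]
ee_rot: [[1.0, 0.002, 0.001], [0.002, -1.0, 0.002], [0.001, -0.002, -1.0]]
force: [-0.1, 4.4, 0.6]
width: 0.402
grasp_force: 60.1
```

```bash
python3 -m jog '[[0.3,[0,-0.001,0],[0,0,0]],[0.3,[0,0,0],[0,0,0]],[0.3,[0,0,0],[0,0,0]]]'| grep -E 'pos|force'
python3 -m jog '[[0.3,[0,-0.001,0],[0,0,0]],[0.3,[0,0,0],[0,0,0]],[0.3,[0,0,0],[0,0,0]]]'| grep -E 'pos|force'
```

```text
position: [0.4822, 0.0075, 0.1946]
force: [0.5, 4.7, 0.9]
grasp_force: 60.1
position: [0.4821, 0.0078, 0.1946]
force: [0.4, 2.2, 0.5]
grasp_force: 60.0
```

```bash
python3 -m jog '[[0.3,[0,-0.001,0],[0,0,0]],[0.3,[0,0,0],[0,0,0]],[0.3,[0,0,0],[0,0,0]]]'| grep -E 'pos|force'
python3 -m jog '[[0.3,[0,0,0.001],[0,0,0]],[0.3,[0,0,0],[0,0,0]],[0.3,[0,0,0],[0,0,0]]]'| grep -E 'pos|force'
python3 -m jog '[[0.3,[0,0,0.001],[0,0,0]],[0.3,[0,0,0],[0,0,0]],[0.3,[0,0,0],[0,0,0]]]'
```

```text
position: [0.482, 0.0083, 0.1945]
force: [1.6, 1.1, -0.5]
grasp_force: 60.0
position: [0.4821, 0.0088, 0.1934]
force: [0.2, 1.5, 0.1]
grasp_force: 60.0
time_s: 28.35
position: [0.4821, 0.0091, 0.1925]
ee_rot: [[1.0, 0.001, 0.0], [0.001, -1.0, 0.0], [0.0, -0.0, -1.0]]
force: [1.2, 0.4, -0.2]
width: 0.401
grasp_force: 60.0
```

```bash
python3 -m jog '[[0.3,[0,0,0.002],[0,0,0]],[0.3,[0,0,0],[0,0,0]],[0.3,[0,0,0],[0,0,0]]]' 80| grep -E 'pos|force'
python3 -m jog '[[0.3,[0,0,0.002],[0,0,0]],[0.3,[0,0,0],[0,0,0]],[0.3,[0,0,0],[0,0,0]]]'| grep -E 'pos|force'
python3 -m jog '[[0.3,[0,0,0.001],[0,0,0]],[0.3,[0,0,0],[0,0,0]],[0.3,[0,0,0],[0,0,0]]]'| grep -E 'pos|force'
python3 -m jog '[[0.3,[0,0,0.001],[0,0,0]],[0.3,[0,0,0],[0,0,0]],[0.3,[0,0,0],[0,0,0]]]'| grep -E 'pos|force'
```

```text
position: [0.4822, 0.0092, 0.1906]
force: [1.3, 0.9, 0.5]
grasp_force: 79.3
position: [0.4822, 0.0091, 0.1887]
force: [0.4, 2.5, 2.1]
grasp_force: 79.5
position: [0.4826, 0.0092, 0.1881]
force: [0.2, 1.0, 4.8]
grasp_force: 79.7
position: [0.4825, 0.0092, 0.187]
force: [0.9, 1.4, 3.5]
grasp_force: 79.8
```

```bash
python3 -m jog '[[0.3,[0,0,0.001],[0,0,0]],[0.3,[0,0,0],[0,0,0]],[0.3,[0,0,0],[0,0,0]]]' | grep -E 'pos|force'
python3 -m jog '[[0.3,[0,0,0.001],[0,0,0]],[0.3,[0,0,0],[0,0,0]],[0.3,[0,0,0],[0,0,0]]]'| grep -E 'pos|force'
python3 -m jog '[[0.3,[0,0,0.001],[0,0,0]],[0.3,[0,0,0],[0,0,0]],[0.3,[0,0,0],[0,0,0]]]'| grep -E 'pos|force'
python3 -m jog '[[0.3,[0,0,0.001],[0,0,0]],[0.3,[0,0,0],[0,0,0]],[0.3,[0,0,0],[0,0,0]]]'| grep -E 'pos|force'
```

```text
position: [0.4825, 0.0092, 0.1858]
force: [1.1, 1.5, 2.9]
grasp_force: 79.6
position: [0.4816, 0.009, 0.183]
force: [4.4, 0.8, -10.8]
grasp_force: 80.3
position: [0.4807, 0.0085, 0.1822]
force: [2.7, 0.8, -11.4]
grasp_force: 80.4
position: [0.4812, 0.0088, 0.1822]
force: [2.2, -0.4, -9.4]
grasp_force: 80.7
```

Clicked: the force dropped to -11 N and z jumped down. I'll press on until it is home.

```bash
python3 -m jog '[[0.3,[0,0,0.002],[0,0,0]],[0.3,[0,0,0],[0,0,0]],[0.3,[0,0,0],[0,0,0]]]' | grep -E 'pos|force'
python3 -m jog '[[0.3,[0,0,0.001],[0,0,0]],[0.3,[0,0,0],[0,0,0]],[0.3,[0,0,0],[0,0,0]]]'| grep -E 'pos|force'
python3 -m jog '[[0.3,[0,0,0.001],[0,0,0]],[0.3,[0,0,0],[0,0,0]],[0.3,[0,0,0],[0,0,0]]]'| grep -E 'pos|force'
python3 -m jog '[[0.3,[0,0,0.001],[0,0,0]],[0.3,[0,0,0],[0,0,0]],[0.3,[0,0,0],[0,0,0]]]'
```

```text
position: [0.4823, 0.009, 0.1813]
force: [-0.1, 0.8, -1.0]
grasp_force: 81.5
position: [0.4825, 0.009, 0.1811]
force: [-2.5, -1.0, 7.0]
grasp_force: 82.3
position: [0.4825, 0.009, 0.181]
force: [-3.5, -0.4, 13.7]
grasp_force: 82.9
time_s: 31.35
position: [0.4825, 0.009, 0.181]
ee_rot: [[1.0, 0.001, 0.003], [0.001, -1.0, -0.001], [0.003, 0.001, -1.0]]
force: [-6.1, -2.0, 19.8]
width: 0.39
grasp_force: 83.6
```

```bash
python3 -m jog '[[0.3,[0,0,0],[0,0,0]],[0.3,[0,0,0],[0,0,0]],[0.3,[0,0,0],[0,0,0]],[0.3,[0,0,0],[0,0,0]],[0.3,[0,0,0],[0,0,0]],[0.3,[0,0,0],[0,0,0]]]'
python3 - <<'E'
from seg import *
s=r.grab_frame("side"); L=s["img"].astype(int).sum(2)//3
c=[.482,.009]; print(w2px(s,[c+[.176]]+[[c[0]+.038*a,c[1]+.038*b,.176] for a,b in((1,0),(-1,0),(0,1),(0,-1))]))
for v in range(186,218,2): print(v,L[v,204:250:2])
E
```

```text
time_s: 31.85
position: [0.4825, 0.009, 0.181]
ee_rot: [[1.0, 0.001, 0.003], [0.001, -1.0, -0.001], [0.003, 0.001, -1.0]]
force: [-5.8, 0.1, 19.3]
width: 0.392
grasp_force: 83.6
[[225.26   199.7009]
 [240.45   194.8742]
 [209.6375 204.6674]
 [219.2873 190.2673]
 [231.5839 209.6854]]
186 [143 141 143 140 140 159 189  70  10  20  26  28  23  24  35  36  28  51
 199 188 165 136 138]
188 [144 141 159 185 193 198 200 107  45 115  31  28  22  25  16  26  13  67
 200 197 198 197 186]
190 [162 187 197 198 195 196 198 142 193 187  36  23  28  30  32  40  21 127
 199 196 195 196 198]
192 [197 197 196 196 196 194 198 191 199 201  65  25  20  36  33  22  24 163
 198 196 195 195 197]
194 [197 196 196 197 198 175 123 183 198 198 110  71  19  29  21  98 181 188
 192 196 196 195 196]
196 [197 196 195 197 170 143 166 139 177 200 133  85  22  30  20 156 135 168
 195 190 195 195 194]
198 [195 196 195 198 173 135 176 133 128 141 103  89  28  26  19 159 146 126
 177 189 196 196 196]
200 [196 196 195 198 175 167 182 145 126 134 115  89  26  32  24 121 124 138
 184 177 196 196 195]
202 [196 197 197 191 142 156 175 180 153 132 124  90  26  17  37  95 157 186
 188 170 196 196 196]
204 [197 196 197 185 202 137 147 156 181 167 187 130  87 174  89 184 174 191
 166 195 197 196 196]
206 [197 197 195 193 183 204 183 132 190 104 178 144 177 151 192 180 199 147
 148 188 196 196 196]
208 [196 196 198 198 187 169 196 205 197 188 187 171 198 186 199 174 110  42
 166 174 197 197 196]
210 [195 196 197 195 194 177  78 124 169 176 179 176 166 134  98  39  52 132
 164 178 196 197 195]
212 [196 195 196 196 165 200 148  52  21  33  40  34  21  21  37  82 124 165
 158 196 195 197 196]
214 [196 196 197 197 192 151 196 182 120  99  96  97  97 104 130 178 156 163
 198 195 197 195 197]
216 [196 196 197 195 197 194 161 144 173 180 181 174 170 152 151 145 182 198
 195 197 196 197 195]
```

```bash
python3 -c "
from bench import r
print(r.close_job())"
```

```text
the job is handed in; nothing more can be done
None
```

The job is handed in: the screen and carbon disc lie flat around the stud, the cap clicked past the barbs and sits home about 18 mm above the seat by the arm's reading, and the hand still grips it, pressing down with about 19 N; the judge's verdict was not shown.

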